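Index and lock the rocket fin jig

TASK

Set the rocket fin jig for its next fin: with a fingertip, push an arm of its turntable round until the long pointed arm points straight at the round post with the cone top (not at the square post), then push the jig's lock lever round until it rests against its stop pin. Only push: never pinch an arm or the lever, do not touch the cardboard tube section standing on the hub, and leave the other things lying about where they are.

Things in the scene. Friction and masses are not known exactly. Their poses are not given: they have to be found in the camera images.
- turntable_axis (a point): point on the turntable's upright axis, 40 mm above the deck, half-way up its arms. The aluminium turntable has a hub 60 mm across (top 50 mm above the deck) and three flat radial arms 120 degrees apart, 14 mm wide, from 30 to 50 mm above the deck: one long, and two short ones that reach 72 mm from the axis.
- pointer_tip (a point): the very point of the long arm, 125 mm from the axis, 40 mm above the deck; its x axis points outward along the arm, z up. The arm's flat bar reaches 107 mm from the axis and ends in a cone point.
- turntable (a joint): turn of the turntable relative to the jig's base, rad, growing anticlockwise seen from above; at 0 the long arm lies along the base's x axis; stops only at -2.8 and 2.8. It starts within 0.35 of 0, resists with a little friction (about 1.5 N at 85 mm from the axis) and stays where it is left.
- fin_jig: the jig's fixed base, a grey disc 150 mm across and 22 mm high; origin on the deck under the turntable's axis, x axis along the long arm when the turntable reads 0, z up. A foot at most 10 mm high reaches out to the lever's pivot, at x -70, y -158 mm in this frame.
- cone_post_mid (a point): on the centre line of the round steel post with the cone top, 40 mm above the deck: 20 mm across, 72 mm tall with a foot 36 mm across, fixed, standing 137 to 173 mm from the turntable's axis, either side of the long arm. The long arm is to point at it.
- square_post_mid (a point): on the centre line of the square, flat-topped steel post, 40 mm above the deck: 20 x 20 mm, 50 mm tall, fixed. Not the one to point at.
- lever_pivot (a point): point on the lock lever's upright pivot, 38.5 mm above the deck, half-way up the lever: a dark steel flat bar 14 mm wide reaching 87 mm from the pivot, from 30.5 to 46.5 mm above the deck, with a small black knob (13 mm across, top at 56 mm) on top near its end. Its round foot is 100 mm across and 10 mm high.
- lever_end (a point): middle of the lever's free end, 87 mm from the pivot; its x axis points outward along the lever.
- lock_lever (a joint): swing of the lock lever, rad, growing clockwise seen from above: 0 open, along the base's +x (starts at 0 to 0.35); at 1.57 it lies along the base's -y and rests against the steel stop pin (10 mm across, 50 mm tall, 36 mm out from the pivot): locked. Friction about 1.7 N at 70 mm from the pivot; it stays where it is left.
- tube_section: loose cardboard tube section, 42 mm across and 40 mm tall, standing over a short mandrel on the hub, its top 90 mm above the deck; origin at the centre of its underside. Not to be touched; it rides round with the turntable.
- motor_case_a: plain cardboard motor case, a cylinder 24 mm across and 70 mm tall, standing beyond the jig; origin at the centre of its underside. Bystander.
- motor_case_b: the same kind of motor case, 24 x 70 mm, standing near the lock lever. Bystander.
- nose_cone: white nose cone, 40 mm across and 84 mm tall, standing; origin at the centre of its underside. Bystander.
- tape_roll: roll of paper tape lying flat, 90 mm across, 24 mm high; origin at the centre of its underside. Bystander.
- glue_bottle: glue bottle, 44 mm across and 120 mm tall, standing; origin at the centre of its underside. Bystander.
- screwdriver: screwdriver lying on the deck to the robot's right. Bystander.
Not all that is in view belongs to the job. What is shaped like the part that bears cone_post_mid but blue or pink is not meant.

How it is judged:
On the way, in this order (a step that is already met when the one before it is completed fails the run):
1. the long arm points at the cone-topped post and rests, before the lever is locked (y of cone_post_mid in the frame of pointer_tip between -0.008 and 0.008 m and x of cone_post_mid in the frame of pointer_tip above 0 m and velocity of joint turntable between -0.05 and 0.05 rad/s and value of joint lock_lever below 1 rad), for 0.3 s.
2. the lock lever rests against its stop pin (value of joint lock_lever above 1.45 rad), for 0.2 s.
At the end, for the whole second after the job is handed in: The centre line of the long arm, prolonged beyond its tip, passes within 8 mm of the centre of the cone-topped post and the turntable is at rest; the lock lever is at its stop pin (joint above 1.45 rad); the tube section still stands on the hub (within 12 mm and 0.2 rad) (y of cone_post_mid in the frame of pointer_tip between -0.008 and 0.008 m and x of cone_post_mid in the frame of pointer_tip above 0 m and velocity of joint turntable between -0.05 and 0.05 rad/s and value of joint lock_lever above 1.45 rad and angle between tube_section's own z axis and vertical below 0.2 rad and distance of tube_section from where it was at the start of the episode below 0.012 m); the robot touches nothing.
It fails at once if an arm of the turntable is pinched (fingers press on both its sides at once) ((contact force between the fingers and turntable_c0 above 0.5 N and contact force between the fingers and turntable_c1 above 0.5 N) or (contact force between the fingers and turntable_c2 above 0.5 N and contact force between the fingers and turntable_c3 above 0.5 N) or (contact force between the fingers and turntable_c4 above 0.5 N and contact force between the fingers and turntable_c5 above 0.5 N)).
It fails at once if the lever is pinched (fingers press on both its sides at once) (contact force between the fingers and lock_lever_c0 above 0.5 N and contact force between the fingers and lock_lever_c1 above 0.5 N).
It fails at once if the tube section on the hub is touched, lifted or knocked off (contact force between any of the fingers, the arm and tube_section above 0.5 N or distance of tube_section from where it was at the start of the episode above 0.015 m or angle between tube_section's own z axis and vertical above 0.3 rad).
It fails at once if another loose thing is lifted or shifted by more than 20 mm, or tipped over (distance of any of motor_case_a, motor_case_b, nose_cone, tape_roll, glue_bottle, screwdriver from where it was at the start of the episode above 0.02 m or angle between any of motor_case_a, motor_case_b, nose_cone, glue_bottle's own z axis and vertical above 0.4 rad).
It also fails if it takes over 61 s, if anything falls off the work surface, if the arm or the gripper's body presses on something with over 40 N, if the wrist force passes 120 N, or if a joint passes its speed limit or range.

ROBOT

A 6-joint arm with a two-finger parallel gripper is mounted at the origin on the work surface. World frame = base frame: x ahead of the robot, y to its left, z up, the work surface at z = 0. Lengths are in m, angles in rad, forces in N, time in s.
With the tool pointing down it reaches from about 0.35 to 0.875 m from the base axis. Payload 4.2 kg.
Tool frame: the origin (TCP) lies midway between the tips of the shut fingers; the grasp point (between the pads) lies bot.grip_depth behind it (bot.grip_depth is the distance from the TCP to the grasp point, in m); z points along the fingers, y is the line along which they close (so a half turn about z gives the same grasp; the last joint's range is limited). The gripper opens to 85 mm and grips with 20 to 120 N. Pads are 22 mm wide; open, the fingers measure 114 mm over their backs; the gripper's body (76 mm by 85 mm) begins 54 mm behind the grasp point. The pads swing forward as they close: fully open they stand 13 mm farther back than shut.
Start: joints at [1.469, 0.385, 0.008, 0, -1.194, -0.259], TCP at [0.221, 0.585, 0.231] pointing down, gripper open.
Joint ranges: [-3.14, 3.14], [-1.21, 2.06], [-1.07, 1.41], [-3.16, 2.05], [-2.99, -0.16], [-3.1, 3.1]. Speed limits (rad/s): [2.79, 2.79, 3.14, 3.14, 3.14, 3.14].

INTERFACE

Orientations are given as a unit quaternion [w, x, y, z].
In Python, from plant import bot gives the robot as it stands. The module is installed in compiled form; this text tells all that it offers.
- The arm moves only by the tool play_rows, never from a script. Its argument "moves" is a list of rows, each a list of 3 entries, a list of its own where there are three numbers: the turn, a rotation vector about the tool's x, y, z in degrees, then the shift along the tool's x, y, z in m, then the opening, from 0 (shut) to 1 (fully open). A call has 1 to 10 rows; each row is the pose to reach, as a shift and turn from the pose commanded when the call began, along the tool's axes at that moment; what a row does not reach only later rows make up. A row lasts 1/12 s, in which the tool goes at most 41.7 mm and 7.16 degrees, less where a joint would pass 70% of its speed; a pose out of reach is approached as far as the arm can. A call with a gripper value outside its range is refused whole. The fingers move at their own pace and stop on an object; "squeeze" is the grip in N (left out, the last holds). Time passes only in rows, so rows that repeat a pose let the fingers close. It gives the time, the measured TCP pose, the force, the opening and the grip force at its end, in the units of the state.
- bot.get_obs(): the state, without advancing time (a new reading comes with each control period).
- bot.get_image(name): name is "scene" or "top" or "wrist"; returns a dict with "image" (400x640x3 uint8, blue, green, red), "depth" (400x640 float32, m along the optical axis (not along the pixel's ray), 0 where there is no reading), "camera_matrix" (3x3 intrinsics, pixels), "pose" (4x4, takes a point from camera to world coordinates). Camera axes: x right, y up, looking along -z (the intrinsics and any distortion apply to the point x, -y, -z); pixel columns grow to the right and rows downward; lengths in m; the calibration is good to about 2 mm. A picture is of the moment at which its call begins.
- bot.hand_in(): hands the job in; it is judged then, once.
Trained networks look in a picture, given as the dict that the camera call returned (one of the last four; its "shot" number tells which), for a name from the list of things; names that differ only in an ending like _2 or _b are one class to them, and where a whole thing is asked for, a point or a joint stands for the part that bears it (a point fixed in the world has none). Each returns a list of dicts, best first, with "score" (0 to 1); they miss things now and then, are a little off and sometimes report something else, mostly with a low value. They report only what shows in the picture. A call takes as long as a camera call. They do not tell look-alikes from the thing itself.
- bot.look_for(picture, query): "rect" ([centre column, centre row, width, height] in pixels, round what is visible of it).
- bot.regions_of(picture, query): "pixels" (400x640 bool, what is visible of it) and "rect" ([centre column, centre row, width, height] in pixels, round what is visible of it).
The state is a dict: "t": time; "joints": joint angles; "joint_velocities": joint speeds; "tau": joint torques, N m; "tool_pos": TCP position; "tool_rot": TCP orientation; "wrist_force": force on the tool from outside, world axes, zero at the start; "ft_torque": the same for the moment, N m; "grip_width": opening from 0.0 (shut) to 1.0 (fully open); "finger_force": force on a finger pad.
Only numpy, scipy, OpenCV 4.12 (cv2) and the standard library are available. Lean on these libraries where they do the work, as an engineer would, in place of code of your own. Each camera call takes 0.05 s, during which the arm holds its last target. There are 200 camera calls.

## Working session

There is one attempt and no reset: what is moved stays moved. The work goes in short steps, Python scripts to look and compute and a tool call to move; the robot and the scene stay as the last step left them, time stands still between calls to the robot, and variables do not carry over. Pictures are saved under pics/ and viewed, at most 13 in all, crops included, and the job is handed in when it is done.

Besides the shell and the picture viewer there is one more tool, called after "Request:" as name(argument=value, ...), one argument or row to a line, values as JSON. play_rows: Moves the arm, as the interface text tells. Its arguments: {"type":"object","properties":{"moves":{"type":"array"},"squeeze":{"type":"number"}},"required":["moves"]}

```bash
mkdir -p pics
cat > h.py <<'E'
import numpy as np, cv2
from plant import bot
def pts(p,px):
    "world points of pixels (N,2) col,row"
    px=np.atleast_2d(px).astype(int); d=p["depth"][px[:,1],px[:,0]]; K=p["camera_matrix"]
    c=np.c_[(px[:,0]-K[0,2])/K[0,0]*d,-(px[:,1]-K[1,2])/K[1,1]*d,-d]
    return c@p["pose"][:3,:3].T+p["pose"][:3,3]
def world(p):
    g=np.indices((400,640)); return pts(p,np.c_[g[1].ravel(),g[0].ravel()]).reshape(400,640,3)
def save(p,n,s=1): cv2.imwrite("pics/"+n,cv2.resize(p["image"],None,fx=s,fy=s))
E
python3 - <<'E'
from h import *
np.set_printoptions(precision=4,suppress=True)
for n in ["top","scene"]:
    p=bot.get_image(n); save(p,n+"1.png",1.25); W=world(p)
    print(n,p["pose"][:3,3])
    for q in ["turntable","cone_post_mid","square_post_mid","lock_lever","tube_section","motor_case_a","fin_jig","glue_bottle","nose_cone","tape_roll"]:
        for r in bot.regions_of(p,q)[:3]:
            w=W[r["pixels"]&(p["depth"]>0)]
            print(q,round(r["score"],2),np.round(r["rect"]),np.median(w,0) if len(w) else 0, w[:,2].max() if len(w) else 0)
o=bot.get_obs();print(o["tool_pos"],o["tool_rot"],bot.grip_depth,o["t"])
E
```

```text
top [ 0.4697 -0.0269  1.0547]
turntable 0.72 [320. 221.  44.  70.] [ 0.5288 -0.0074  0.0493] 0.09284641319388542
cone_post_mid 0.72 [266. 202.  16.   8.] [0.6107 0.1368 0.0103] 0.0727892868950174
cone_post_mid 0.51 [230. 214.  12.  14.] [0.5804 0.2309 0.0119] 0.07213795582433058
square_post_mid 0.72 [364. 203.  14.  14.] [ 0.6176 -0.1111  0.038 ] 0.05265909008672964
lock_lever 0.77 [391. 244.  21.  41.] [ 0.5088 -0.1741  0.0475] 0.058406183865598704
lock_lever 0.54 [322. 222.  54.  70.] [ 0.5313 -0.0074  0.0491] 0.09159265340560663
tube_section 0.65 [322. 233.  19.  20.] [0.5398 0.002  0.0881] 0.09318688908020001
tube_section 0.22 [390. 244.  19.  44.] [ 0.5064 -0.1724  0.0475] 0.058406183865598704
motor_case_a 0.26 [390. 245.  17.  43.] [ 0.5114 -0.1739  0.047 ] 0.058406183865598704
fin_jig 0.75 [351. 230. 114.  93.] [ 0.5091 -0.0453  0.0207] 0.09284641319388542
glue_bottle 0.66 [198. 151.  28.  25.] [0.726  0.3071 0.0742] 0.12206950153957741
glue_bottle 0.47 [266. 202.  14.  11.] [0.6114 0.1365 0.0079] 0.0727892868950174
nose_cone 0.68 [389. 245.  15.  44.] [ 0.5089 -0.1738  0.0471
[... 1011 characters left out ...]
4.] [ 0.5487 -0.0053  0.0489] 0.08007905033143936
tube_section 0.83 [326. 180.  16.  20.] [ 0.5487 -0.0012  0.0801] 0.09320699037637392
motor_case_a 0.81 [232. 216.  14.  26.] [ 0.671  -0.2073  0.0483] 0.07341216584472066
motor_case_a 0.52 [327. 250.  10.  29.] [0.7298 0.0193 0.0496] 0.07301203583268756
motor_case_a 0.37 [329. 199.  48.  54.] [ 0.5463 -0.004   0.0491] 0.08007905033143936
fin_jig 0.93 [302. 192. 105.  67.] [ 0.5312 -0.0394  0.0222] 0.08014361030908945
nose_cone 0.57 [406. 193.  17.  30.] [0.5201 0.2021 0.0391] 0.08522256178413279
tape_roll 0.94 [391. 176.  37.  28.] [0.4382 0.1629 0.0188] 0.028141259116094552
[0.2206 0.5847 0.2313] [ 0.      0.9838 -0.1794  0.    ] 0.0187 1.1
```

Run:
```python
import cv2
a=cv2.imread("pics/top1.png"); b=cv2.resize(a[160:400,200:560],None,fx=2,fy=2,interpolation=3)
cv2.imwrite("pics/c1.png",b)
a=cv2.imread("pics/scene1.png"); cv2.imwrite("pics/c2.png",cv2.resize(a[170:370,240:600],None,fx=2.2,fy=2.2,interpolation=3))
```

```text
(no output)
```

View pics/c1.png

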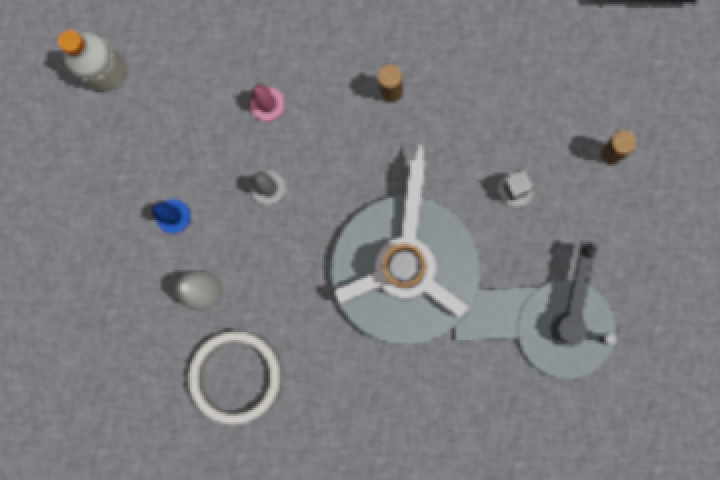

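View pics/c2.png

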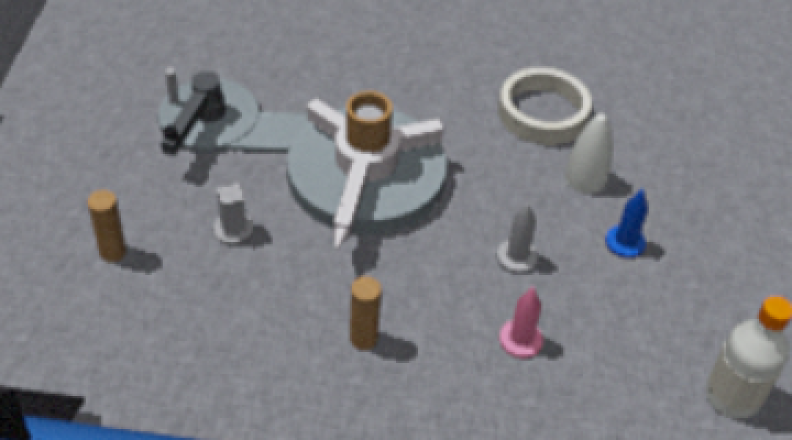

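The crops show the candidates for the cone post: grey with a cone top at c1 (267,187), which is full-image pixel (266,202); blue at (172,215); pink at (267,103); and the square flat-topped post at (517,187). I choose the grey one, and this crop already confirms it. The pointer now points up in the image at (418,150), and the lever end is at (588,250).

```bash
cat >> h.py <<'E'
from scipy.optimize import least_squares
np.set_printoptions(precision=4,suppress=True)
def circ(P,r):
    "centre of a disc outline of radius r: from its edge points"
    h=cv2.convexHull(P[:,:2].astype(np.float32))[:,0]
    return least_squares(lambda c:np.hypot(*(h-c).T)-r,P[:,:2].mean(0),loss="soft_l1",f_scale=.002).x
def sel(W,c,r,z0,z1):
    w=W.reshape(-1,3); return w[(np.hypot(w[:,0]-c[0],w[:,1]-c[1])<r)&(w[:,2]>z0)&(w[:,2]<z1)]
E
python3 - <<'E'
from h import *
for n in ["top","scene"]:
    p=bot.get_image(n); W=world(p)
    ax=circ(sel(W,(.53,0),.09,.016,.027),.075)
    A=sel(W,ax,.135,.043,.055); d=A[:,:2]-ax; r=np.hypot(*d.T); a=np.arctan2(d[:,1],d[:,0])
    for lo,hi in((.045,.075),(.075,.11)):
        m=(r>lo)&(r<hi)&(abs(a)<.6); print(n,"long",lo,np.median(a[m]),m.sum())
    for s in (1,-1):
        m=(r>.04)&(r<.075)&(abs(a-s*2.1)<.6); print(" short",np.median(a[m]),m.sum())
    print(" axis",ax, "tube",sel(W,ax,.04,.08,.1).mean(0),"rmax",r.max())
    P=sel(W,(.61,.137),.035,.004,.08);print(" post foot",circ(P[P[:,2]<.014],.018),"shaft",P[P[:,2]>.025].mean(0),"top",P[P[:,2]>.064].mean(0),P[:,2].max())
    print(" levfoot",circ(sel(W,(.47,-.17),.07,.006,.014),.05))
    L=sel(W,(.49,-.17),.1,.04,.0505);c,s=L.mean(0),np.linalg.svd(L[:,:2]-L[:,:2].mean(0))[2][0];print(" lever",c,s,L[:,:2].min(0),L[:,:2].max(0),"knob",sel(W,(.53,-.17),.05,.051,.06).mean(0))
    for q in ((.66,-.2),(.72,.02),(.62,-.11),(.5,.2)):
        print("  by",q,sel(W,q,.04,.03,.09).mean(0))
E
```

```text
top long 0.045 -0.09061605347408452 72
top long 0.075 -0.09002403426495838 75
 short 2.0149326041181665 78
 short -2.1814649543370948 77
 axis [ 0.5343 -0.0034] tube [ 0.5343 -0.0036  0.0879] rmax 0.13484368193964433
 post foot [0.6139 0.1414] shaft [0.613  0.1387 0.0528] top [0.6149 0.1404 0.0675] 0.06994837928189201
 levfoot [ 0.4804 -0.1652]
 lever [ 0.5094 -0.1748  0.0466] [-0.9958  0.0913] [ 0.4663 -0.2084] [ 0.5657 -0.1546] knob [ 0.5289 -0.1764  0.0538]
  by (0.66, -0.2) [ 0.6594 -0.2109  0.0628]
  by (0.72, 0.02) [0.7177 0.0164 0.0628]
  by (0.62, -0.11) [ 0.6198 -0.1127  0.0478]
  by (0.5, 0.2) [0.5063 0.1974 0.0585]
scene long 0.045 -0.0699935812399577 58
scene long 0.075 -0.0808724202076497 77
 short 1.9536669675949279 71
 short -2.157656779877094 65
 axis [ 0.5364 -0.002 ] tube [ 0.5368 -0.0016  0.0867] rmax 0.1348361866857239
 post foot [0.6154 0.1428] shaft [0.6215 0.1419 0.0475] top [0.6174 0.1421 0.0684] 0.07226045679809245
 levfoot [ 0.4825 -0.162 ]
 lever [ 0.5151 -0.174   0.0466] [ 0.9989 -0.0469] [ 0.4674 -0.2067] [ 0.567  -0.1521] knob [ 0.5318 -0.1744  0.0543]
  by (0.66, -0.2) [ 0.6677 -0.2088  0.0571]
  by (0.72, 0.02) [0.727  0.0194 0.058 ]
  by (0.62, -0.11) [ 0.6259 -0.1105  0.0454]
  by (0.5, 0.2) [0.5175 0.203  0.0542]
```

Plan: axis ≈ (0.535, -0.003), post ≈ (0.614, 0.142), 165 mm away, which fits the given range. The target heading is about 61°, and the pointer is now at -5°. I'll push the long arm's right side at a radius of 85 mm with shut fingers. First I approach high.

Request:
play_rows(
  moves=[
    [[0, 0, -15.5], [0.594, 0.455, 0.03], 0],
    [[0, 0, -15.5], [0.594, 0.455, 0.03], 0],
    [[0, 0, -15.5], [0.594, 0.455, 0.03], 0],
    [[0, 0, -15.5], [0.594, 0.455, 0.03], 0],
    [[0, 0, -15.5], [0.594, 0.455, 0.03], 0],
    [[0, 0, -15.5], [0.594, 0.455, 0.03], 0],
    [[0, 0, -15.5], [0.594, 0.455, 0.03], 0],
    [[0, 0, -15.5], [0.594, 0.455, 0.03], 0],
    [[0, 0, -15.5], [0.594, 0.455, 0.03], 0],
    [[0, 0, -15.5], [0.594, 0.455, 0.03], 0],
  ],
  squeeze=20,
)

```text
t: 2.03
tool_pos: [0.4412, 0.2294, 0.215]
tool_rot: [-0.0, 0.999, -0.045, 0.0]
wrist_force: [0.9, 0.3, 0.4]
grip_width: 0.003
finger_force: 0.0
```

```bash
cat >> h.py <<'E'
from scipy.spatial.transform import Rotation as Ro
def rot():
    o=bot.get_obs(); w,x,y,z=o["tool_rot"]; return np.array(o["tool_pos"]),Ro.from_quat([x,y,z,w])
def go(x,y,z,yaw):
    "turn (deg) and shift for tool-down target with tool x at yaw deg"
    t,R=rot(); a=np.radians(yaw); c,s=np.cos(a),np.sin(a)
    T=Ro.from_matrix(np.array([[c,s,0],[s,-c,0],[0,0,-1.]]))
    print("turn",np.degrees((R.inv()*T).as_rotvec()),"shift",R.inv().apply(np.array([x,y,z])-t))
E
python3 - <<'E'
from h import *
go(.616,-.0505,.2,-5.2); o=bot.get_obs(); print(o["t"],o["tool_pos"],o["joints"],o["grip_width"])
E
```

```text
turn [-0.0441 -0.0442  0.0593] shift [0.1992 0.2631 0.015 ]
2.0333 [0.4412 0.2294 0.215 ] [ 0.8068  0.18   -0.3239  0.0001 -1.0658  0.6742] 0.0034360519539684596
```

Request:
play_rows(
  moves=[
    [[0, 0, 0], [0.2, 0.263, 0.015], 0],
    [[0, 0, 0], [0.2, 0.263, 0.015], 0],
    [[0, 0, 0], [0.2, 0.263, 0.015], 0],
    [[0, 0, 0], [0.2, 0.263, 0.015], 0],
    [[0, 0, 0], [0.2, 0.263, 0.015], 0],
    [[0, 0, 0], [0.2, 0.263, 0.015], 0],
    [[0, 0, 0], [0.2, 0.263, 0.015], 0],
    [[0, 0, 0], [0.2, 0.263, 0.015], 0],
    [[0, 0, 0], [0.2, 0.263, 0.015], 0],
    [[0, 0, 0], [0.2, 0.263, 0.015], 0],
  ],
)

```text
t: 2.87
tool_pos: [0.6163, -0.0508, 0.1986]
tool_rot: [0.0, 0.999, -0.047, -0.001]
wrist_force: [-0.3, 0.3, 0.5]
grip_width: 0.001
finger_force: 0.0
```

Run:
```python
from h import *
go(.616,-.0505,.035,-5.2); p=bot.get_image("wrist"); save(p,"w1.png",1.25); W=world(p)
ax=np.array([.535,-.003])
A=sel(W,ax,.135,.043,.055); d=A[:,:2]-ax; r=np.hypot(*d.T); a=np.arctan2(d[:,1],d[:,0])
m=(r>.045)&(r<.107)&(abs(a)<.5); B=A[m]; v=np.linalg.svd(B[:,:2]-B[:,:2].mean(0))[2][0]
print(m.sum(),B.mean(0),np.arctan(v[1]/v[0]))
print("tube",sel(W,ax,.04,.085,.1).mean(0),"disc",circ(sel(W,ax,.09,.016,.027),.075))
```

```text
turn [ 0.0136  0.0778 -0.1909] shift [-0.0001 -0.0003  0.1636]
867 [ 0.6118 -0.0095  0.0494] -0.08791001830247883
tube [0.5392 0.0046 0.0887] disc [ 0.5337 -0.0024]
```

View pics/w1.png

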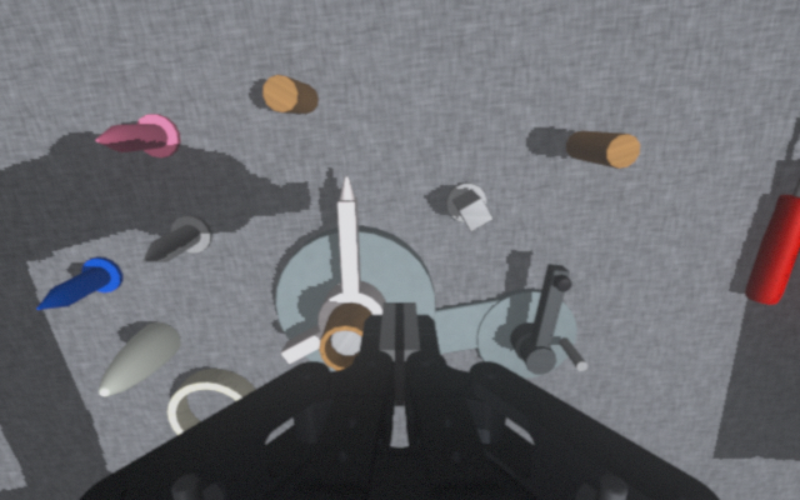

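The wrist view shows the pointer at (347,185), the fingers to its right, the grey cone post at (180,240) and the square post at (472,207). Clear to descend.

Request:
play_rows(
  moves=[
    [[0, 0, 0], [0, 0, 0.03], 0],
    [[0, 0, 0], [0, 0, 0.065], 0],
    [[0, 0, 0], [0, 0, 0.1], 0],
    [[0, 0, 0], [0, 0, 0.13], 0],
    [[0, 0, 0], [0, 0, 0.15], 0],
    [[0, 0, 0], [0, 0, 0.163], 0],
    [[0, 0, 0], [0, 0, 0.163], 0],
    [[0, 0, 0], [0, -0.006, 0.163], 0],
    [[0, 0, 0], [0, -0.012, 0.163], 0],
    [[0, 0, 0], [0, -0.012, 0.163], 0],
  ],
)

```text
t: 3.75
tool_pos: [0.6184, -0.0349, 0.0386]
tool_rot: [-0.0, 0.999, -0.044, 0.002]
wrist_force: [-0.1, 0.1, -0.4]
grip_width: 0.001
finger_force: 0.0
```

```bash
cat >> h.py <<'E'
def arc(c,rad,d,yaws,z,side=1):
    "rows: TCP beside a bar pivoting at c, d off its centre line (side 1: right of it)"
    for y in yaws:
        a=np.radians(y); u=np.array([np.cos(a),np.sin(a)]); n=np.array([u[1],-u[0]])*side
        q=np.array(c)+rad*u+d*n; go(q[0],q[1],z,y)
E
python3 - <<'E'
from h import *
arc((.535,-.003),.085,.021,[-5,0,5,10,15,20,25,30,35,40],.035)
t,R=rot();print(t)
E
```

```text
turn [-0.0516 -0.2131 -0.0398] shift [-0.0008 -0.0035  0.0036]
turn [-0.0423 -0.2153 -5.0398] shift [ 0.0007 -0.011   0.0036]
turn [ -0.0329  -0.2171 -10.0398] shift [ 0.0015 -0.0186  0.0036]
turn [ -0.0234  -0.2187 -15.0398] shift [ 0.0017 -0.0262  0.0036]
turn [ -0.0139  -0.22   -20.0398] shift [ 0.0012 -0.0338  0.0036]
turn [ -0.0043  -0.221  -25.0398] shift [ 0.     -0.0414  0.0036]
turn [  0.0054  -0.2218 -30.0398] shift [-0.0018 -0.0488  0.0036]
turn [  0.0151  -0.2222 -35.0398] shift [-0.0042 -0.0561  0.0036]
turn [  0.0249  -0.2224 -40.0398] shift [-0.0073 -0.0631  0.0036]
turn [  0.0348  -0.2224 -45.0398] shift [-0.0109 -0.0698  0.0036]
[ 0.6184 -0.0349  0.0386]
```

Request:
play_rows(
  moves=[
    [[0, 0, 0], [0, -0.004, 0.001], 0],
    [[0, 0, -5], [0.001, -0.011, 0.001], 0],
    [[0, 0, -10], [0.0015, -0.0186, 0.001], 0],
    [[0, 0, -15], [0.0017, -0.026, 0.001], 0],
    [[0, 0, -20], [0.001, -0.034, 0.001], 0],
    [[0, 0, -25], [0, -0.041, 0.001], 0],
    [[0, 0, -30], [-0.002, -0.049, 0.001], 0],
    [[0, 0, -35], [-0.004, -0.056, 0.001], 0],
    [[0, 0, -38], [-0.006, -0.06, 0.001], 0],
    [[0, 0, -38], [-0.006, -0.06, 0.001], 0],
  ],
)

```text
t: 4.58
tool_pos: [0.6172, 0.0246, 0.0368]
tool_rot: [0.0, 0.959, 0.284, 0.001]
wrist_force: [0.5, -0.6, -1.2]
grip_width: 0.001
finger_force: 0.0
```

```bash
cat >> h.py <<'E'
def arm(p,ax=(.535,-.003)):
    "heading (deg) of the two short arms and long arm, as points at 45..72 mm; mean modulo 120 deg"
    A=sel(world(p),ax,.1,.043,.0535); d=A[:,:2]-ax; r=np.hypot(*d.T); a=np.degrees(np.arctan2(d[:,1],d[:,0]))
    m=(r>.042)&(r<.072); return d[m],a[m]
E
python3 - <<'E'
from h import *
t,R=rot();print(t,np.degrees(np.arctan2(*R.as_matrix()[:2,0][::-1])),bot.get_obs()["wrist_force"])
for n in ["top","wrist"]:
    p=bot.get_image(n); d,a=arm(p); h=np.histogram(a,36,(-180,180))[0]; print(n,{-175+10*i:int(v) for i,v in enumerate(h) if v})
    save(p,n+"2.png",1.25)
E
```

```text
[0.6172 0.0246 0.0368] 32.94634348931441 [ 0.466  -0.5668 -1.192 ]
top {-95: 35, -85: 34, 25: 23, 35: 40, 145: 24, 155: 47, 165: 1}
wrist {35: 80}
```

View pics/wrist2.png

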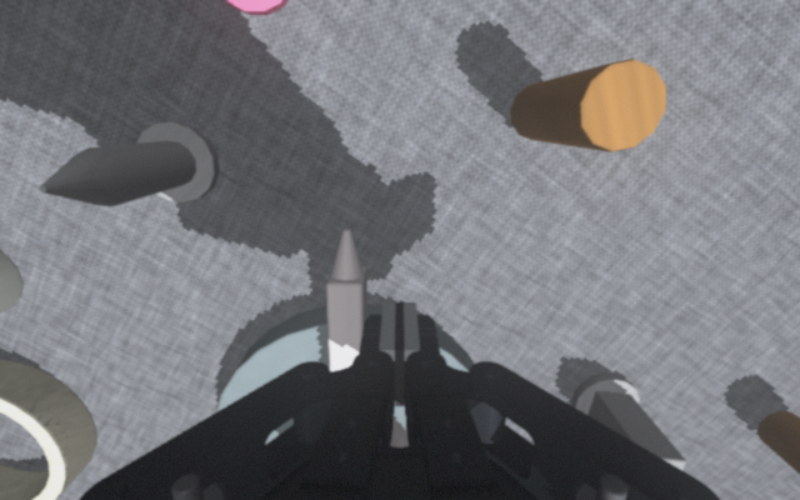

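The wrist view shows the fingers in contact on the arm's right side, the pointer tip at (347,232) and the grey cone post at (180,160). The arm is following, at about 33°.

```bash
cat >> h.py <<'E'
def report(ax=(.535,-.003)):
    ax=np.array(ax)
    p=bot.get_image("top"); d,a=arm(p,ax)
    fit=lambda a:least_squares(lambda c:(a-c+60)%120-60,a[0]+np.zeros(1),loss="soft_l1",f_scale=3).x[0]
    t=world(p); f=circ(sel(t,(.614,.141),.035,.004,.014),.018); print("top arms mod120",fit(a)%120)
    p=bot.get_image("wrist"); W=world(p)
    P=sel(W,(.614,.141),.035,.004,.08); post=P[P[:,2]>.03].mean(0) if len(P) else 0
    F=P[P[:,2]<.014]
    if len(F)>30: print("wrist foot",circ(F,.018),"shaft",post,"top",P[P[:,2]>.066].mean(0))
    A=sel(W,ax,.107,.046,.053); d=A[:,:2]-ax; r=np.hypot(*d.T); m=(r>.06); B=A[m,:2]
    C=np.array(cv2.minAreaRect(B.astype(np.float32))[0]); v=np.linalg.svd(B-B.mean(0))[2][0]; v*=np.sign(v@(B.mean(0)-ax))
    print("wrist arm: dir",np.degrees(np.arctan2(v[1],v[0])),"bearing from axis",np.degrees(np.arctan2(*(C-ax)[::-1])),len(B))
    T=sel(W,ax,.13,.036,.053);d=T[:,:2]-ax;r=np.hypot(*d.T);print("tip",r.max(),np.degrees(np.arctan2(*d[r>.115].mean(0)[::-1])) if (r>.115).any() else 0)
E
python3 - <<'E'
from h import *
report()
arc((.535,-.003),.085,.0215,[33,36,39,42,45,48,51,54,56],.035)
E
```

```text
Traceback (most recent call last):
  File "h.py", line 40, in report
    t=world(p); f=circ(sel(t,(.614,.141),.035,.004,.014),.018); print("top arms mod120",fit(a)%120)
                  ~~~~^^^^^^^^^^^^^^^^^^^^^^^^^^^^^^^^^^^^^^^^
  File "h.py", line 15, in circ
    h=cv2.convexHull(P[:,:2].astype(np.float32))[:,0]
      ~~~~~~~~~~~~~~~~~~~~~~~~~~~~~~~~~~~~~~~~~~^^^^^
TypeError: 'NoneType' object is not subscriptable
```

```bash
sed -i 's/t=world(p); f=circ(sel(t.*018); print/print/' h.py
python3 - <<'E'
from h import *
report()
arc((.535,-.003),.085,.0215,[33,36,39,42,45,48,51,54,56],.035)
E
```

```text
top arms mod120 31.65940943192318
wrist foot [0.6144 0.1424] shaft [0.618  0.1388 0.0522] top [0.6152 0.1416 0.0687]
wrist arm: dir -1.240761691579242 bearing from axis 28.631099155276726 2380
tip 0.1247215516330254 32.127410355515195
turn [-0.0028 -0.0041 -0.2382] shift [ 0.0024 -0.0008  0.0008]
turn [-0.0027 -0.0042 -3.2382] shift [ 0.0034 -0.0053  0.0008]
turn [-0.0026 -0.0043 -6.2382] shift [ 0.0041 -0.0098  0.0008]
turn [-0.0025 -0.0043 -9.2382] shift [ 0.0047 -0.0144  0.0008]
turn [ -0.0024  -0.0044 -12.2382] shift [ 0.0049 -0.0189  0.0008]
turn [ -0.0022  -0.0045 -15.2382] shift [ 0.005  -0.0235  0.0008]
turn [ -0.0021  -0.0045 -18.2382] shift [ 0.0048 -0.0281  0.0008]
turn [ -0.002   -0.0046 -21.2382] shift [ 0.0043 -0.0327  0.0008]
turn [ -0.0019  -0.0046 -23.2382] shift [ 0.0039 -0.0357  0.0008]
```

Request:
play_rows(
  moves=[
    [[0, 0, -3], [0.001, -0.005, 0], 0],
    [[0, 0, -6], [0.002, -0.0095, 0], 0],
    [[0, 0, -9], [0.003, -0.014, 0], 0],
    [[0, 0, -12], [0.003, -0.0187, 0], 0],
    [[0, 0, -15], [0.003, -0.0233, 0], 0],
    [[0, 0, -18], [0.003, -0.028, 0], 0],
    [[0, 0, -21], [0.003, -0.0325, 0], 0],
    [[0, 0, -23], [0.003, -0.0355, 0], 0],
    [[0, 0, -24], [0.003, -0.037, 0], 0],
    [[0, 0, -24], [0.003, -0.037, 0], 0],
  ],
)

```text
t: 5.67
tool_pos: [0.5988, 0.056, 0.0356]
tool_rot: [-0.0, 0.88, 0.476, -0.0]
wrist_force: [-0.3, -1.0, -0.0]
grip_width: 0.001
finger_force: 0.0
```

Run:
```python
from h import *
report(); t,R=rot();print(t)
arc((.535,-.003),.085,.0215,[57,58,59,60,61,62,63],.035)
```

```text
top arms mod120 55.703477102562346
wrist foot [0.6142 0.1427] shaft [0.6172 0.141  0.0561] top [0.615  0.1423 0.0686]
wrist arm: dir 6.572717012567231 bearing from axis 53.18874822275861 2197
tip 0.12557824811668314 56.291924972777515
[0.5989 0.0561 0.0356]
turn [-0.0077 -0.0071 -0.24  ] shift [0.0006 0.0001 0.0006]
turn [-0.0076 -0.0072 -1.24  ] shift [ 0.001  -0.0014  0.0006]
turn [-0.0075 -0.0072 -2.24  ] shift [ 0.0013 -0.0029  0.0006]
turn [-0.0075 -0.0073 -3.24  ] shift [ 0.0016 -0.0044  0.0006]
turn [-0.0074 -0.0074 -4.24  ] shift [ 0.0019 -0.0059  0.0006]
turn [-0.0073 -0.0074 -5.24  ] shift [ 0.0021 -0.0074  0.0006]
turn [-0.0073 -0.0075 -6.24  ] shift [ 0.0023 -0.0089  0.0006]
```

Request:
play_rows(
  moves=[
    [[0, 0, -1], [0.0003, -0.0015, 0], 0],
    [[0, 0, -2], [0.0006, -0.003, 0], 0],
    [[0, 0, -3], [0.001, -0.0045, 0], 0],
    [[0, 0, -4], [0.0012, -0.006, 0], 0],
    [[0, 0, -5], [0.0015, -0.0076, 0], 0],
    [[0, 0, -5], [0.0015, -0.0076, 0], 0],
    [[0, 0, -5], [0.0015, -0.0076, 0], 0],
  ],
)

```text
t: 6.35
tool_pos: [0.5932, 0.0618, 0.0356]
tool_rot: [-0.0, 0.858, 0.514, -0.0]
wrist_force: [-0.1, -0.5, 0.1]
grip_width: 0.003
finger_force: 0.1
```

Run:
```python
from h import *
report()
p=bot.get_image("wrist"); save(p,"w4.png",1.25); W=world(p)
# direct test: camera-frame line axis->tip->post in one picture
T=sel(W,(.535,-.003),.132,.036,.05); d=T[:,:2]-(.535,-.003); r=np.hypot(*d.T); print("tip pt",T[r>.118].mean(0),(r>.118).sum())
```

```text
top arms mod120 60.803667935166054
wrist foot [0.6141 0.1427] shaft [0.6159 0.142  0.0578] top [0.6147 0.1425 0.0688]
wrist arm: dir 9.225829019402545 bearing from axis 58.47672206636341 2169
tip 0.12573803856356466 61.57009387240851
tip pt [0.5929 0.1038 0.0417] 183
```

View pics/w4.png

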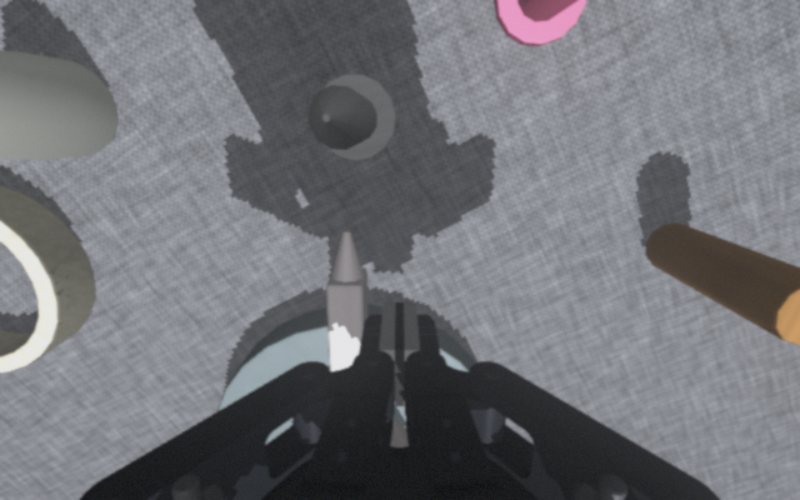

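In this view the arm line (345,330)→(347,235) extends to about column 349. The post's mid-height is near (343,117), so the line is about 2–3 mm off, well within 8 mm. I back off, lift, and take a check picture.

Request:
play_rows(
  moves=[
    [[0, 0, 0], [0, 0.006, 0], 0],
    [[0, 0, 0], [0, 0.015, 0], 0],
    [[0, 0, 0], [0, 0.022, -0.01], 0],
    [[0, 0, 0], [0, 0.022, -0.045], 0],
    [[0, 0, 0], [0, 0.022, -0.08], 0],
    [[0, 0, 0], [0, 0.022, -0.12], 0],
    [[0, 0, 0], [0, 0.022, -0.14], 0],
    [[0, 0, 0], [0, 0.022, -0.14], 0],
  ],
)

```text
t: 7.17
tool_pos: [0.6168, 0.0514, 0.1824]
tool_rot: [0.002, 0.858, 0.514, 0.006]
wrist_force: [0.6, -0.1, 0.9]
grip_width: -0.001
finger_force: 0.0
```

Run:
```python
from h import *
report(); print(rot()[0])
arc((.4815,-.1635),.065,.04,[-6],.17,side=-1)
```

```text
top arms mod120 60.5225416082379
wrist foot [0.6145 0.1425] shaft [0.6162 0.1417 0.0562] top [0.6149 0.1423 0.069 ]
wrist arm: dir 35.937627992363986 bearing from axis 97.92971708373885 885
tip 0.1254199043724079 61.429607326753796
[0.6134 0.051  0.1765]
turn [-0.0081 -0.1345 67.7817] shift [-0.1898  0.0303  0.0062]
```

Request:
play_rows(
  moves=[
    [[0, 0, 6.8], [-0.019, 0.003, 0], 0],
    [[0, 0, 13.6], [-0.038, 0.006, 0], 0],
    [[0, 0, 20.4], [-0.057, 0.009, 0], 0],
    [[0, 0, 27], [-0.076, 0.012, 0], 0],
    [[0, 0, 34], [-0.095, 0.015, 0], 0],
    [[0, 0, 41], [-0.114, 0.018, 0], 0],
    [[0, 0, 47.6], [-0.133, 0.021, 0], 0],
    [[0, 0, 54.4], [-0.152, 0.024, 0], 0],
    [[0, 0, 61.2], [-0.171, 0.027, 0], 0],
    [[0, 0, 67.8], [-0.19, 0.03, 0], 0],
  ],
)

```text
t: 8.1
tool_pos: [0.5482, -0.1315, 0.1735]
tool_rot: [0.0, 0.998, -0.055, -0.002]
wrist_force: [0.1, 0.0, 0.4]
grip_width: -0.0
finger_force: 0.0
```

Run:
```python
from h import *
p=bot.get_image("wrist"); save(p,"w5.png",1.25); W=world(p)
L=sel(W,(.53,-.17),.05,.043,.0495)[:,:2]; L=L[L[:,0]>.5]; v=np.linalg.svd(L-L.mean(0))[2][0]; print(len(L),L.mean(0),np.degrees(np.arctan(v[1]/v[0])),L.min(0),L.max(0))
print("foot",circ(sel(W,(.47,-.17),.07,.006,.014),.05))
arc((.4815,-.1635),.065,.04,[-6],.036,side=-1); print(rot()[0])
```

```text
848 [ 0.5297 -0.1754] -10.431046701695596 [ 0.5    -0.1887] [ 0.5654 -0.1634]
foot [ 0.4813 -0.1612]
turn [ 0.044   0.3151 -0.6942] shift [ 0.0038 -0.0037  0.1374]
[ 0.5469 -0.1337  0.1735]
```

View pics/w5.png

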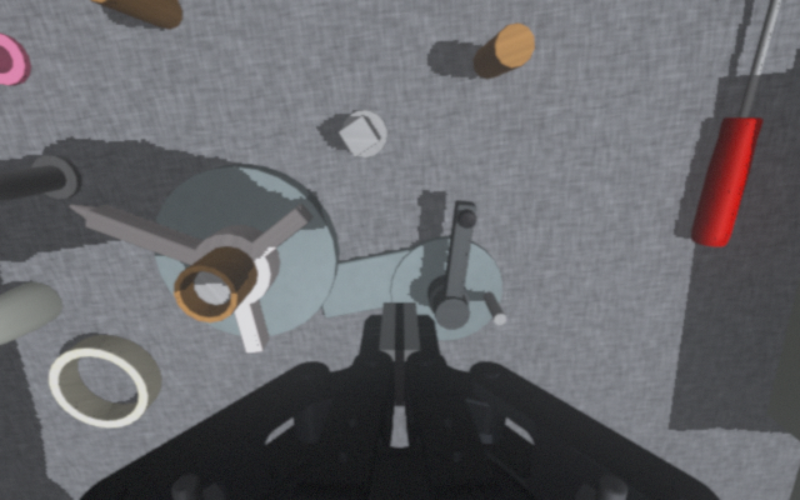

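The lever runs from its pivot (452,310) to its knob (466,215), to the right of the fingers. The stop pin is at (498,318), and the gap to the short arm is clear. I descend.

Request:
play_rows(
  moves=[
    [[0, 0, 0], [0.004, -0.004, 0.03], 0],
    [[0, 0, 0], [0.004, -0.004, 0.06], 0],
    [[0, 0, 0], [0.004, -0.004, 0.09], 0],
    [[0, 0, 0], [0.004, -0.004, 0.115], 0],
    [[0, 0, 0], [0.004, -0.004, 0.13], 0],
    [[0, 0, 0], [0.004, -0.004, 0.136], 0],
    [[0, 0, 0], [0.004, -0.004, 0.136], 0],
    [[0, 0, 0], [0.004, -0.004, 0.136], 0],
  ],
)

```text
t: 8.82
tool_pos: [0.554, -0.127, 0.0393]
tool_rot: [0.0, 0.999, -0.052, -0.0]
wrist_force: [0.1, -0.3, 0.5]
grip_width: -0.002
finger_force: 0.0
```

Run:
```python
from h import *
print(rot()[0],bot.get_obs()["wrist_force"])
arc((.4815,-.1628),.065,.0215,[-8,-10,-14,-18,-22,-26,-31,-36,-41,-46],.036,side=-1)
```

```text
[ 0.554  -0.127   0.0393] [ 0.0987 -0.3094  0.4552]
turn [0.0231 0.052  2.0492] shift [-0.0026  0.024   0.0033]
turn [0.024  0.0516 4.0492] shift [-0.002   0.0263  0.0033]
turn [0.0258 0.0508 8.0492] shift [-0.001   0.0309  0.0033]
turn [ 0.0276  0.0499 12.0492] shift [-0.0003  0.0357  0.0033]
turn [ 0.0293  0.049  16.0492] shift [0.     0.0404 0.0033]
turn [ 0.0311  0.048  20.0492] shift [0.0001 0.0452 0.0033]
turn [ 0.0332  0.0468 25.0492] shift [-0.0004  0.0512  0.0033]
turn [ 0.0354  0.0454 30.0491] shift [-0.0013  0.0571  0.0033]
turn [ 0.0375  0.044  35.0491] shift [-0.0028  0.0628  0.0033]
turn [ 0.0395  0.0425 40.0491] shift [-0.0048  0.0685  0.0033]
```

Request:
play_rows(
  moves=[
    [[0, 0, 1], [-0.001, 0.01, 0.001], 0],
    [[0, 0, 2], [-0.002, 0.019, 0.001], 0],
    [[0, 0, 4], [-0.002, 0.026, 0.001], 0],
    [[0, 0, 8], [-0.001, 0.031, 0.001], 0],
    [[0, 0, 13], [0, 0.037, 0.001], 0],
    [[0, 0, 18], [0, 0.043, 0.001], 0],
    [[0, 0, 23], [0, 0.049, 0.001], 0],
    [[0, 0, 29], [-0.001, 0.056, 0.001], 0],
    [[0, 0, 35], [-0.003, 0.063, 0.001], 0],
    [[0, 0, 40], [-0.005, 0.0685, 0.001], 0],
  ],
)

```text
t: 9.65
tool_pos: [0.5432, -0.1956, 0.04]
tool_rot: [-0.001, 0.919, -0.394, 0.002]
wrist_force: [1.6, 1.8, 1.5]
grip_width: 0.001
finger_force: 1.2
```

Run:
```python
from h import *
print(rot()[0],bot.get_obs()["wrist_force"])
arc((.4815,-.1628),.065,.0215,[-46,-50,-55,-60,-65,-70,-74,-78,-81],.036,side=-1)
```

```text
[ 0.5432 -0.1956  0.04  ] [1.5695 1.8403 1.5084]
turn [-0.1703 -0.1898 -0.3733] shift [-0.0014  0.0001  0.004 ]
turn [-0.1768 -0.1838  3.6267] shift [-0.0001  0.0047  0.004 ]
turn [-0.1848 -0.176   8.6267] shift [0.0012 0.0105 0.004 ]
turn [-0.1926 -0.168  13.6267] shift [0.002  0.0164 0.0039]
turn [-0.2001 -0.1598 18.6267] shift [0.0022 0.0224 0.0039]
turn [-0.2075 -0.1513 23.6266] shift [0.0019 0.0284 0.0039]
turn [-0.2132 -0.1444 27.6266] shift [0.0013 0.0331 0.0039]
turn [-0.2187 -0.1373 31.6266] shift [0.0003 0.0378 0.0039]
turn [-0.2228 -0.1318 34.6266] shift [-0.0006  0.0413  0.0039]
```

Request:
play_rows(
  moves=[
    [[0, 0, 4], [0, 0.005, 0.001], 0],
    [[0, 0, 9], [0.001, 0.0105, 0.001], 0],
    [[0, 0, 14], [0.002, 0.0165, 0.001], 0],
    [[0, 0, 19], [0.002, 0.0225, 0.001], 0],
    [[0, 0, 23], [0.002, 0.028, 0.001], 0],
    [[0, 0, 27], [0.001, 0.0325, 0.001], 0],
    [[0, 0, 30], [0.001, 0.036, 0.001], 0],
    [[0, 0, 32], [0, 0.038, 0.001], 0],
    [[0, 0, 32], [0, 0.038, 0.001], 0],
  ],
)

```text
t: 10.4
tool_pos: [0.5167, -0.2225, 0.04]
tool_rot: [-0.001, 0.777, -0.63, 0.003]
wrist_force: [2.3, -1.3, 5.0]
grip_width: -0.002
finger_force: 2.7
```

Run:
```python
from h import *
print(rot()[0],bot.get_obs()["wrist_force"])
p=bot.get_image("wrist"); save(p,"w6.png",1.25)
arc((.4815,-.1628),.065,.0215,[-78,-81,-83,-85,-87],.036,side=-1)
```

```text
[ 0.5167 -0.2225  0.04  ] [ 2.3187 -1.3065  4.9682]
turn [-0.3195 -0.1868  0.0267] shift [-0.0007  0.0006  0.0039]
turn [-0.3243 -0.1784  3.0267] shift [0.0004 0.004  0.0039]
turn [-0.3274 -0.1727  5.0267] shift [0.001  0.0063 0.0039]
turn [-0.3305 -0.167   7.0266] shift [0.0015 0.0086 0.0039]
turn [-0.3335 -0.1613  9.0266] shift [0.0019 0.011  0.0039]
```

View pics/w6.png

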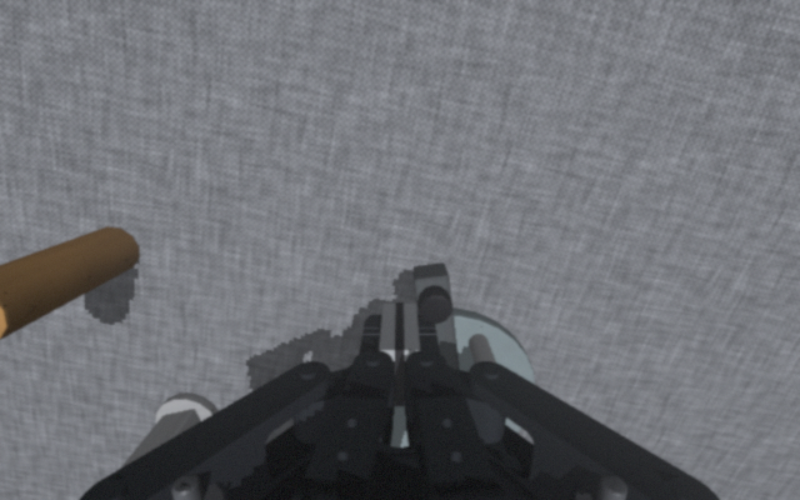

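The lever is moving with the fingers, with its knob at (433,300). The stop pin at (480,348) is still a small gap away. I push on gently until the force rises.

Request:
play_rows(
  moves=[
    [[0, 0, 2], [0, 0.002, -0.001], 0],
    [[0, 0, 3], [0, 0.004, -0.002], 0],
    [[0, 0, 4], [0.001, 0.005, -0.002], 0],
    [[0, 0, 5], [0.001, 0.006, -0.002], 0],
    [[0, 0, 6], [0.001, 0.007, -0.002], 0],
    [[0, 0, 6], [0.001, 0.008, -0.002], 0],
    [[0, 0, 6], [0.001, 0.008, -0.002], 0],
  ],
)

```text
t: 11.03
tool_pos: [0.5074, -0.2239, 0.04]
tool_rot: [-0.0, 0.743, -0.669, 0.001]
wrist_force: [1.8, -1.7, 3.2]
grip_width: 0.002
finger_force: 2.1
```

Request:
play_rows(
  moves=[
    [[0, 0, 0.5], [0, 0.0015, 0], 0],
    [[0, 0, 1], [0, 0.003, 0], 0],
    [[0, 0, 1], [0, 0.0045, 0], 0],
    [[0, 0, 1], [0, 0.0045, 0], 0],
  ],
)

```text
t: 11.37
tool_pos: [0.5024, -0.2242, 0.04]
tool_rot: [-0.0, 0.737, -0.675, 0.0]
wrist_force: [2.8, -2.6, 4.4]
grip_width: 0.004
finger_force: 2.8
```

Request:
play_rows(
  moves=[
    [[0, 0, 1], [0, 0.0015, 0], 0],
    [[0, 0, 1], [0, 0.003, 0], 0],
    [[0, 0, 1], [0, 0.0045, 0], 0],
    [[0, 0, 1], [0, 0.0045, 0], 0],
  ],
)

```text
t: 11.7
tool_pos: [0.4988, -0.2244, 0.04]
tool_rot: [-0.001, 0.732, -0.682, 0.001]
wrist_force: [4.7, -3.3, 3.9]
grip_width: -0.003
finger_force: 3.7
```

Run:
```python
from h import *
print(rot()[0],bot.get_obs()["wrist_force"])
p=bot.get_image("wrist"); cv2.imwrite("pics/w7.png",cv2.resize(p["image"][180:340,220:480],None,fx=3,fy=3))
L=sel(world(p),(.487,-.22),.09,.043,.0495)[:,:2]; L=L[L[:,1]<-.2]; print(len(L),L.mean(0),L.min(0),L.max(0))
```

```text
[ 0.4988 -0.2244  0.04  ] [ 4.6983 -3.2552  3.8684]
1114 [ 0.4863 -0.2345] [ 0.4669 -0.2531] [ 0.5112 -0.2061]
```

View pics/w7.png

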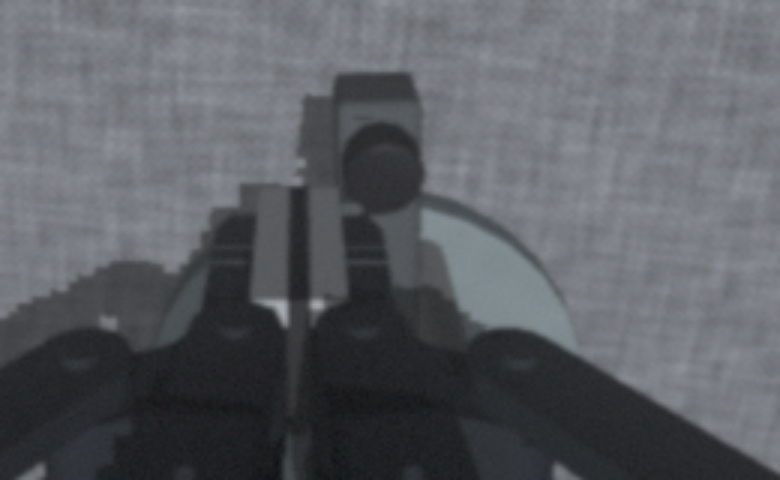

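The lever's right edge (420,250) now touches, or nearly touches, the pin at (437,265), and the force is rising. One more small push should confirm it is seated.

Request:
play_rows(
  moves=[
    [[0, 0, 0], [0, 0.001, 0], 0],
    [[0, 0, 0], [0, 0.002, 0], 0],
    [[0, 0, 0], [0, 0.003, 0], 0],
    [[0, 0, 0], [0, 0.004, 0], 0],
    [[0, 0, 0], [0, 0.004, 0], 0],
  ],
)

```text
t: 12.17
tool_pos: [0.4984, -0.2245, 0.0402]
tool_rot: [-0.003, 0.732, -0.681, 0.004]
wrist_force: [10.2, -1.4, -0.7]
grip_width: 0.005
finger_force: 6.0
```

It is seated: the lever no longer moves and the force has risen to 10 N. I back off and lift.

Request:
play_rows(
  moves=[
    [[0, 0, 0], [0, -0.005, 0], 0],
    [[0, 0, 0], [0, -0.015, 0], 0],
    [[0, 0, 0], [0, -0.025, 0], 0],
    [[0, 0, 0], [0, -0.025, -0.03], 0],
    [[0, 0, 0], [0, -0.025, -0.07], 0],
    [[0, 0, 0], [0, -0.025, -0.11], 0],
    [[0, 0, 0], [0, -0.025, -0.14], 0],
    [[0, 0, 0], [0, -0.025, -0.14], 0],
    [[0, 0, 0], [0, -0.025, -0.14], 0],
    [[0, 0, 0], [0, -0.025, -0.14], 0],
  ],
)

```text
t: 13.0
tool_pos: [0.5162, -0.2219, 0.1772]
tool_rot: [0.001, 0.731, -0.682, -0.003]
wrist_force: [0.1, -0.0, 0.2]
grip_width: 0.003
finger_force: 0.0
```

Run:
```python
from h import *
p=bot.get_image("wrist"); W=world(p); save(p,"w8.png",1.25)
L=sel(W,(.487,-.23),.05,.043,.0495)[:,:2]; L=L[L[:,1]<-.185]; v=np.linalg.svd(L-L.mean(0))[2][0]
print(len(L),L.mean(0),np.degrees(np.arctan2(*(-v*np.sign(v[1]))[::-1])))
p=bot.get_image("top"); d,a=arm(p); print("arm",np.median((a+30)%120-30)); W=world(p)
for q in ((.66,-.21),(.72,.018),(.506,.197)): print(sel(W,q,.04,.03,.09).mean(0))
print(bot.get_obs()["wrist_force"])
```

```text
892 [ 0.493  -0.2134] -66.69099099569067
arm 61.37042988686032
[ 0.6593 -0.2109  0.0629]
[0.7179 0.0164 0.063 ]
[0.5064 0.1974 0.0581]
[-0.2036 -0.1909 -0.1694]
```

View pics/w8.png

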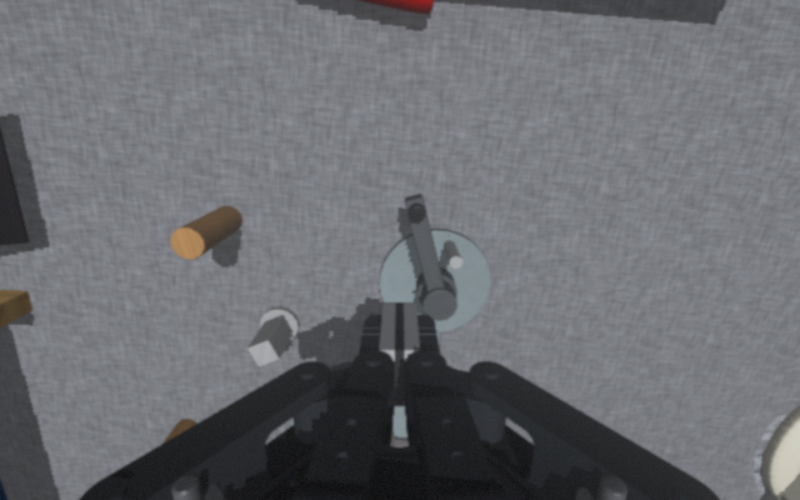

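Run:
```python
from h import *
for n in ("wrist","scene"):
    p=bot.get_image(n); W=world(p); pv=np.array([.4815,-.1628])
    L=sel(W,pv,.095,.0435,.049)[:,:2]; d=L-pv; r=np.hypot(*d.T); a=np.degrees(np.arctan2(d[:,1],d[:,0]))
    for lo in (.035,.05,.065): m=(r>lo)&(r<lo+.015)&(a<0); print(n,lo,np.percentile(a[m],[10,50,90]),m.sum())
    K=sel(W,pv+[.01,-.08],.04,.052,.06); print("knob",K.mean(0),np.degrees(np.arctan2(*(K.mean(0)[:2]-pv)[::-1])))
    p["image"]=p["image"]
cv2.imwrite("pics/s3.png",cv2.resize(p["image"][100:260,200:420],None,fx=3.5,fy=3.5,interpolation=3))
```

```text
wrist 0.035 [-100.9879  -78.4038  -69.3888] 247
wrist 0.05 [-80.7122 -75.1017 -69.6293] 228
wrist 0.065 [-79.4199 -74.7955 -69.6608] 129
knob [ 0.5034 -0.2404  0.0555] -74.22609324774949
scene 0.035 [-98.6401 -76.664  -64.3181] 32
scene 0.05 [-79.0437 -72.5595 -66.9743] 25
scene 0.065 [-76.6709 -69.2147 -67.3658] 18
knob [ 0.5077 -0.2387  0.0558] -70.92708887903505
```

View pics/s3.png

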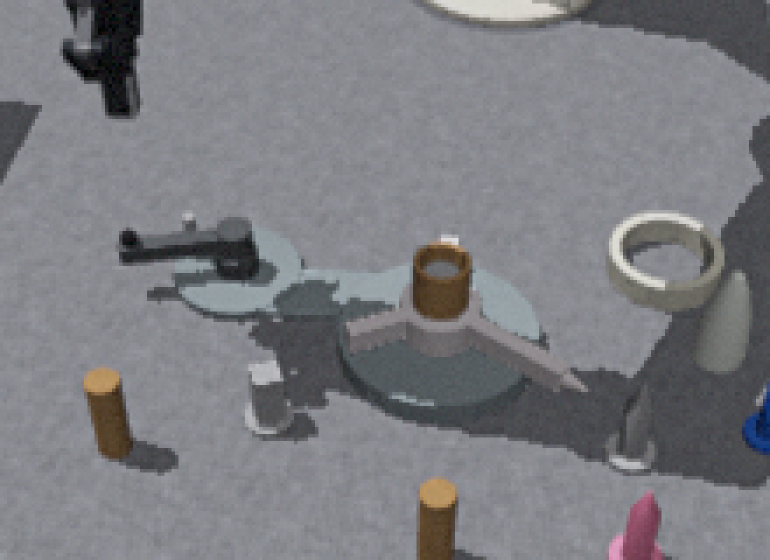

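The lever swung back to about -74° when I released it quickly, because it was unloaded from 10 N. It isn't at the pin, so I push again and unload slowly.

Request:
play_rows(
  moves=[
    [[0, 0, 0], [0, -0.018, 0], 0],
    [[0, 0, 0], [0, -0.018, 0.03], 0],
    [[0, 0, 0], [0, -0.018, 0.065], 0],
    [[0, 0, 0], [0, -0.018, 0.1], 0],
    [[0, 0, 0], [0, -0.018, 0.125], 0],
    [[0, 0, 0], [0, -0.018, 0.138], 0],
    [[0, 0, 0], [0, -0.018, 0.138], 0],
    [[0, 0, 0], [0, -0.018, 0.138], 0],
  ],
)

```text
t: 13.87
tool_pos: [0.5361, -0.2216, 0.0403]
tool_rot: [0.001, 0.732, -0.682, -0.001]
wrist_force: [0.9, -0.8, 1.0]
grip_width: -0.0
finger_force: 0.0
```

Request:
play_rows(
  moves=[
    [[0, 0, 0], [0, 0.005, 0], 0],
    [[0, 0, 0], [0, 0.01, 0], 0],
    [[0, 0, 0], [0, 0.014, 0], 0],
    [[0, 0, 0], [0, 0.018, 0], 0],
    [[0, 0, 0], [0, 0.022, 0], 0],
    [[0, 0, 0], [0, 0.026, 0], 0],
    [[0, 0, 0], [0, 0.029, 0], 0],
    [[0, 0, 0], [0, 0.031, 0], 0],
    [[0, 0, 0], [0, 0.032, 0], 0],
    [[0, 0, 0], [0, 0.032, 0], 0],
  ],
)

```text
t: 14.7
tool_pos: [0.5051, -0.224, 0.0419]
tool_rot: [-0.0, 0.732, -0.682, 0.0]
wrist_force: [2.8, -0.6, 1.2]
grip_width: 0.002
finger_force: 0.8
```

Need to reach x ≈ 0.4985 again.

Request:
play_rows(
  moves=[
    [[0, 0, 0], [0, 0.001, 0], 0],
    [[0, 0, 0], [0, 0.002, 0], 0],
    [[0, 0, 0], [0, 0.003, 0], 0],
    [[0, 0, 0], [0, 0.004, 0], 0],
    [[0, 0, 0], [0, 0.005, 0], 0],
    [[0, 0, 0], [0, 0.006, 0], 0],
    [[0, 0, 0], [0, 0.007, 0], 0],
    [[0, 0, 0], [0, 0.0075, 0], 0],
    [[0, 0, 0], [0, 0.0075, 0], 0],
  ],
)

```text
t: 15.45
tool_pos: [0.4986, -0.2244, 0.0417]
tool_rot: [-0.001, 0.732, -0.682, 0.001]
wrist_force: [5.2, -1.3, -2.9]
grip_width: 0.001
finger_force: 2.5
```

```bash
cat >> h.py <<'E'
def lever():
    p=bot.get_image("wrist"); W=world(p); pv=np.array([.4815,-.1628])
    L=sel(W,pv,.095,.0435,.049)[:,:2]; d=L-pv; r=np.hypot(*d.T); a=np.degrees(np.arctan2(d[:,1],d[:,0]))
    m=(r>.06)&(r<.08)&(a<0); K=sel(W,pv+[.01,-.08],.03,.052,.06)
    print("bar",np.median(a[m]),m.sum(),"knob",K.mean(0),np.degrees(np.arctan2(*(K.mean(0)[:2]-pv)[::-1]))); return p
E
python3 -c "
from h import *
lever(); print(rot()[0])"
```

```text
bar -87.86240027297144 442 knob [ 0.492  -0.2394  0.0557] -82.227202900593
[ 0.4987 -0.2244  0.0417]
```

Request:
play_rows(
  moves=[
    [[0, 0, 0], [0, 0.001, 0], 0],
    [[0, 0, 0], [0, 0.002, 0], 0],
    [[0, 0, 0], [0, 0.002, 0], 0],
    [[0, 0, 0], [0, 0.0015, 0], 0],
    [[0, 0, 0], [0, 0.001, 0], 0],
    [[0, 0, 0], [0, 0.0005, 0], 0],
    [[0, 0, 0], [0, 0, 0], 0],
    [[0, 0, 0], [0, -0.0005, 0], 0],
    [[0, 0, 0], [0, -0.001, 0], 0],
    [[0, 0, 0], [0, -0.0015, 0], 0],
  ],
)

```text
t: 16.33
tool_pos: [0.4987, -0.2244, 0.0416]
tool_rot: [0.0, 0.732, -0.682, -0.0]
wrist_force: [3.3, -1.5, -0.7]
grip_width: 0.002
finger_force: 1.4
```

Request:
play_rows(
  moves=[
    [[0, 0, 0], [0, -0.0005, 0], 0],
    [[0, 0, 0], [0, -0.001, 0], 0],
    [[0, 0, 0], [0, -0.0015, 0], 0],
    [[0, 0, 0], [0, -0.002, 0], 0],
    [[0, 0, 0], [0, -0.0025, 0], 0],
    [[0, 0, 0], [0, -0.003, 0], 0],
    [[0, 0, 0], [0, -0.0035, 0], 0],
    [[0, 0, 0], [0, -0.004, 0], 0],
  ],
)

```text
t: 17.0
tool_pos: [0.5026, -0.224, 0.0415]
tool_rot: [0.0, 0.731, -0.682, -0.0]
wrist_force: [0.0, 0.4, 0.0]
grip_width: -0.002
finger_force: 0.0
```

```bash
python3 -c "
from h import *
lever(); print(rot()[0])"
```

```text
bar -86.25505567848641 570 knob [ 0.4939 -0.2392  0.0558] -80.8017685380706
[ 0.5028 -0.224   0.0415]
```

Request:
play_rows(
  moves=[
    [[0, 0, 0], [0, -0.002, 0], 0],
    [[0, 0, 0], [0, -0.006, 0], 0],
    [[0, 0, 0], [0, -0.014, 0], 0],
    [[0, 0, 0], [0, -0.022, 0], 0],
    [[0, 0, 0], [0, -0.022, -0.03], 0],
    [[0, 0, 0], [0, -0.022, -0.07], 0],
    [[0, 0, 0], [0, -0.022, -0.11], 0],
    [[0, 0, 0], [0, -0.022, -0.136], 0],
    [[0, 0, 0], [0, -0.022, -0.136], 0],
    [[0, 0, 0], [0, -0.022, -0.136], 0],
  ],
)

```text
t: 17.88
tool_pos: [0.5265, -0.2225, 0.1798]
tool_rot: [-0.002, 0.732, -0.682, 0.002]
wrist_force: [-0.1, -0.3, -0.1]
grip_width: 0.005
finger_force: 0.0
```

Run:
```python
from h import *
p=lever()
W=world(p); pin=W.reshape(-1,3)
P=sel(W,(.4465,-.165),.0,0,1)
cv2.imwrite("pics/w9.png",cv2.resize(p["image"][130:280,260:440],None,fx=4,fy=4,interpolation=3))
```

```text
bar -86.28271853818407 220 knob [ 0.4865 -0.2439  0.0556] -86.46588227576957
```

View pics/w9.png

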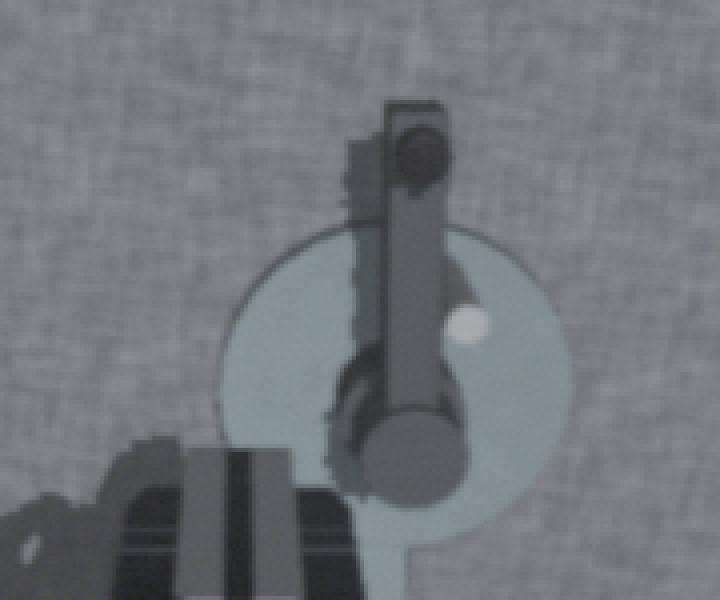

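The lever edge (443,325) now rests against the pin (465,323), with the lever at about -86°. The turntable reads 61.4° against a target of 61.3°, and the robot touches nothing, so I hand in.

```bash
python3 -c "
from h import *
d,a=arm(bot.get_image('top')); print(np.median((a+30)%120-30)); print(bot.hand_in())"
```

```text
61.651778071900836
the job is handed in; nothing more can be done
None
```

I've handed the job in: the long arm points at the grey cone-topped post (about 61.5° measured, 61.3° wanted), and the lock lever rests against its stop pin after a second push, because it swung back off the pin when I released the first one too quickly.

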